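# Feed a slat home in the drilling jig with a push stick

### The job

Pick up the wooden push stick by its upright handle and use its tongue to feed the small slat along the guide channel, under the steel bridge and past the sprung side shoe, until it is fully home against the end of the stop rod, wherever that is set. Seat it there with a firm but gentle push of about 15 N for a moment, never ramming the stop with 30 N or more, and keep the fingers off the slat. Then draw the stick out and stand it back on its flat sole on the bench, clear of the jig, leaving the other tools alone.

Things in the scene. Friction and masses are not known exactly. Their poses are not given: they have to be found in the camera images.
- jig: Drilling jig fixed on the bench: plywood base 320 x 110 x 12 mm with a straight channel between two wooden fences. +x is the feed direction, z up; origin on the channel's centre line, at bench height, below the bridge's entry edge. x = -155 to -25 mm: open trough 32 mm wide, floor 12 mm and fence tops 30 mm above the bench; it tapers to a 26.5 mm wide guide channel at x = 0.
- channel_entry (a point): Point on the channel floor (12 mm above the bench) at the bridge's entry edge, jig x = 0; axes as the jig. From here to x = 100 mm the steel bridge covers the channel (underside 33 mm, plate top 39 mm, drill bush tops 48 mm above the bench). The guide channel runs on to x = 165 mm.
- shoe_lead (a point): Black sprung shoe in the +y fence, under the bridge (jig x = 55 mm): where its slope, from x = 30 mm, meets its flat, to x = 91 mm. It stands 5 mm into the channel, yields sideways and squeezes the slat on the other fence: once the slat's nose passes x = 35 mm it drags with about 4 to 12 N, steadily from a nose at x = 80 mm on.
- slat_centre (a point): Centre of the loose wooden slat, 60 x 24 x 18 mm (x along the channel, y, z), about 30 g, lying flat in the open trough. +x towards the stop.
- slat_nose (a point): Middle of the slat's leading end face, 30 mm ahead of its centre.
- stick_grip (a point): Plywood push stick, 90 g, on its flat sole. Grip point in its upright handle, 52 mm above the sole (the fingers then clear the fences). Handle 32 mm long (x), 18 mm thick (y: grip across), 78 mm high, centred here. In front of it, 16 mm ahead, a finger guard plate 44 mm wide (y), 32 to 78 mm above the sole: when pushing, the stick may creep back up to 5 mm in the grip till the fingers meet it.
- stick_tip (a point): Middle of the square front end of the tongue, 128 mm ahead (+x) of the handle's centre and 7 mm above the sole. The tongue runs ahead from the handle's foot at sole level, 16 mm wide, 14 mm high.
- tin: Bystander: steel can, 72 mm across, 95 mm high, standing on the bench beyond the jig. Leave alone.
- hammer: Bystander: hammer, 260 mm long, lying on the bench. Leave alone.
- screwdriver: Bystander: black-handled screwdriver, 180 mm long, lying beyond the jig's stop end. Leave alone.
- stop_block: Fixed aluminium clamp block (20 x 26 x 24 mm, black thumb knob on top) in the channel at jig x = 143 to 163 mm; origin: its front face, on the channel floor; axes as the jig. It holds the steel stop rod, whose flat 20 x 16 mm end faces the slat at jig x = 105 to 130 mm, clamped differently each time and not measured: feel for it. Rigid: 1 to 2 mm too far can be over 30 N.
Not all that is in view belongs to the job. What is meant by the part that bears slat_centre is not orange, and is the larger of those in its own colour. Of the things that look like the part that bears stick_grip, take the one that is farthest to the robot's right at the start.

How it is judged:
By the outcome, as a careful person would: the job done as asked, in the order asked, and still so for the second after the job is handed in, with the robot touching nothing.
It also fails if it takes over 56 s, if anything falls off the work surface, if the arm or the gripper's body presses on something with over 40 N, if the wrist force passes 120 N, or if a joint passes its speed limit or range.

### The arm

A 7-joint arm with a two-finger parallel gripper is mounted at the origin on the work surface. World frame = base frame: x ahead of the robot, y to its left, z up, the work surface at z = 0. Lengths are in mm, angles in rad, forces in N, time in s.
With the tool pointing down it reaches from about 400 to 875 mm from the base axis. Payload 19.3 kg.
Tool frame: the origin (TCP) lies at the very end of the fingers, on their centre line; the grasp point (between the pads) lies 19 mm behind it (grip_point_offset is the z of the grasp point in the tool frame, in mm); z points along the fingers, y is the line along which they close (so a half turn about z gives the same grasp; the last joint's range is limited). The gripper opens to 85 mm and grips with 20 to 120 N. Pads are 22 mm wide; open, the fingers measure 114 mm over their backs; the gripper's body (76 mm by 85 mm) begins 54 mm behind the grasp point. The pads swing forward as they close: fully open they stand 13 mm farther back than shut.
Start: joints at [-1.181, 0.521, -0.036, 1.599, 0.021, 1.021, -0.113], TCP at [277.372, 560.071, 208.991] pointing down, gripper open.
Joint ranges: [-2.91, 2.91], [-0.3, 2.13], [-1.5, 1.42], [0.17, 2.43], [-1.26, 4.41], [0.16, 1.93], [-2.52, 2.52]. Speed limits (rad/s): [1.89, 1.89, 2.39, 2.39, 3.01, 3.01, 3.01].

### API

Orientations are given as a 3x3 rotation matrix whose columns are the frame's x, y, z axes.
In Python, from workcell import movep, movel, goto_joints, open_gripper, clamp, wait, inverse_kinematics, read_state, camera, PlanningError, finish_job, grip_point_offset gives the robot as it stands. Calls block until the motion is done:
- movep(position, orientation): joint-space move of the TCP to a pose.
- movel(position, frame=None, max_speed=150, guard=None): straight line of the TCP; frame=None keeps the orientation; max_speed is the mean speed in mm/s. With guard (N) it stops when the force on the tool has changed by that much, and returns True; else False.
- goto_joints(angles): joint-space move.
- open_gripper() and clamp(): open the fingers fully, or close them until they stop; the grip force is fixed at half the most.
- wait(seconds).
- inverse_kinematics(position, orientation): joint angles nearest the present ones, or None.
- read_state(): the state.
- camera(name): name is "scene" or "top"; returns a dict with "image" (384x512x3 uint8, blue, green, red), "range_z" (384x512 float32, mm along the optical axis (not along the pixel's ray), 0 where there is no reading), "fx", "fy", "cx", "cy" (pixels), "dist_coeffs" ([k1, k2, p1, p2, k3] as OpenCV has them; the pictures are not rectified), "cam_to_world" (4x4, takes a point from camera to world coordinates). Camera axes: x right, y up, looking along -z (the intrinsics and any distortion apply to the point x, -y, -z); pixel columns grow to the right and rows downward; lengths in mm; the calibration is good to about 2 mm. A picture is of the moment at which its call begins.
A pose or a line that the arm cannot do raises PlanningError and nothing moves.
- finish_job(): hands the job in; it is judged then, once.
The state is a dict: "time": time; "qpos": joint angles; "qvel": joint speeds; "joint_efforts": joint torques, N m; "eef_pos": TCP position; "tool_rot": TCP orientation; "ft_force": force on the tool from outside, world axes, zero at the start; "torque": the same for the moment, N m; "finger_gap": finger opening in mm; "gripper_force": force on a finger pad.
Only numpy, scipy, OpenCV 4.12 (cv2) and the standard library are available. Lean on these libraries where they do the work, as an engineer would, in place of code of your own. Each camera call takes 0.05 s, during which the arm holds its last target. There are 200 camera calls.

## Working session

There is one attempt and no reset: what is moved stays moved. The work goes in short steps, each a Python script; the robot and the scene stay as the last script left them, time stands still between calls to the robot, and variables do not carry over. Pictures are saved under pics/ and viewed, at most 10 in all, crops included, and the job is handed in when it is done.

```bash
mkdir -p pics; ls
cat > h.py <<'E'
import numpy as np, cv2
from workcell import *
def cloud(c):
    h,w=c["range_z"].shape
    u,v=np.meshgrid(np.arange(w),np.arange(h))
    K=np.array([[c["fx"],0,c["cx"]],[0,c["fy"],c["cy"]],[0,0,1.]])
    p=cv2.undistortPoints(np.stack([u,v],-1).reshape(-1,1,2).astype(np.float64),K,np.array(c["dist_coeffs"],float)).reshape(h,w,2)
    M=np.array(c["cam_to_world"])
    d=np.stack([p[...,0],-p[...,1],-np.ones((h,w))],-1)
    rays=d@M[:3,:3].T
    P=rays*c["range_z"][...,None]+M[:3,3]
    return P,rays,M[:3,3]
def plane(rays,o,u,v,z):
    d=rays[int(round(v)),int(round(u))]; return o+d*(z-o[2])/d[2]
E
python3 - <<'E'
from h import *
import pickle
for n in("scene","top"):
    c=camera(n); pickle.dump(c,open(n+"0.pkl","wb")); cv2.imwrite(f"pics/{n}0.png",cv2.resize(c["image"],None,fx=1.5,fy=1.5))
    print(n,np.round(c["cam_to_world"],3).tolist(),c["fx"],c["dist_coeffs"])
s=read_state();print(s)
E
```

```text
pics
scene [[-0.755, -0.568, 0.328, 1006.234], [0.656, -0.646, 0.39, 549.698], [-0.01, 0.51, 0.86, 1232.928], [0.0, 0.0, 0.0, 1.0]] 475.52078927234834 [0.01964931 0.         0.         0.         0.        ]
top [[-0.028, 0.994, -0.11, 484.067], [-1.0, -0.027, 0.014, 20.029], [0.011, 0.11, 0.994, 880.099], [0.0, 0.0, 0.0, 1.0]] 369.20261831878184 [-0.00161536  0.          0.          0.          0.        ]
{'time': 0.1, 'qpos': array([-1.18116622,  0.52191087, -0.0362621 ,  1.59991731,  0.02119022,
        1.02108391, -0.11278096]), 'qvel': array([ 2.06012311e-04, -3.49221031e-03,  2.53293895e-05, -2.77496747e-03,
       -2.85565640e-03, -7.97896874e-05,  6.75028768e-04]), 'joint_efforts': array([ 4.39529802e-03, -9.28482771e+01,  1.98474884e+00, -3.70535481e+01,
        1.82820938e-02,  5.29607016e-03, -1.96816131e-05]), 'eef_pos': array([277.30275332, 559.78359198, 208.52321895]), 'tool_rot': array([[-8.96103819e-01,  4.43844380e-01, -3.34423525e-04],
       [ 4.43844498e-01,  8.96103398e-01, -8.73287744e-04],
       [-8.79258008e-05, -9.30988524e-04, -9.99999563e-01]]), 'ft_force': array([ 0.53735167, -0.58372424, -0.06148383]), 'torque': array([-0.00163297, -0.05765423, -0.04462692]), 'gripper_force': 0.0, 'finger_gap': 85.54376445188485}
```

View pics/scene0.png

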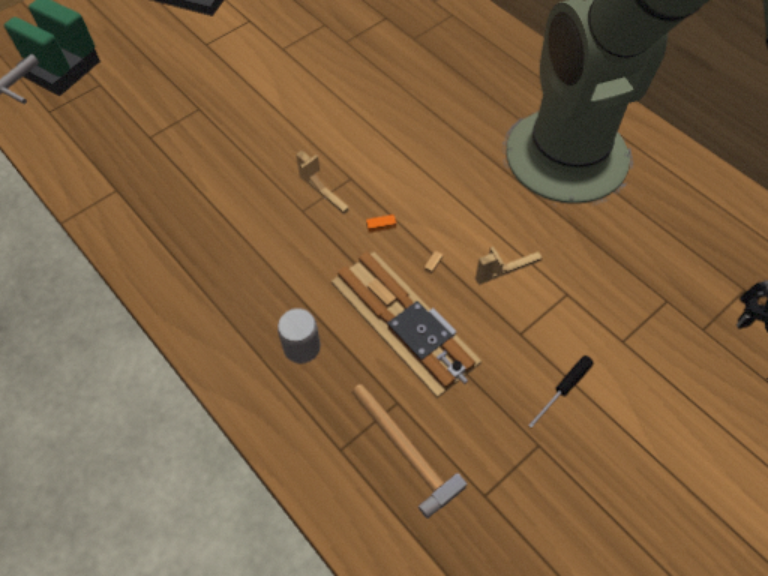

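View pics/top0.png

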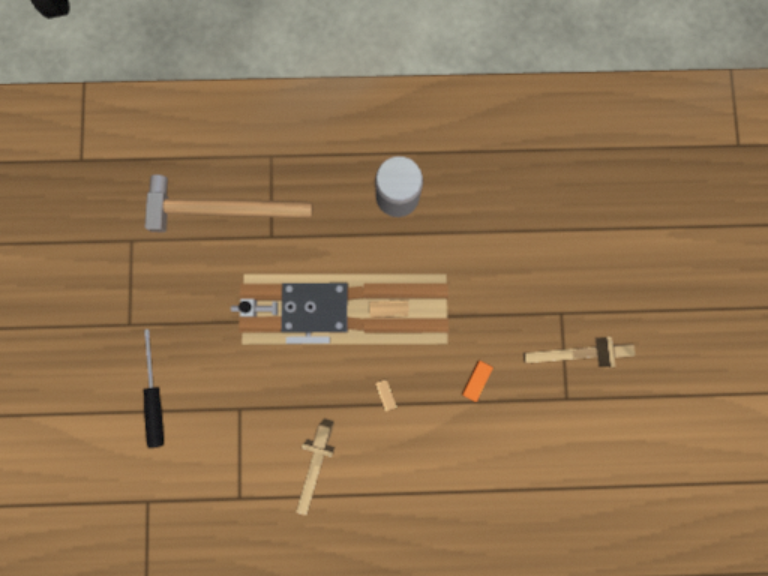

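Top view: robot's right is the right side of the image. Stick candidates are A at (604,352), tongue tip (525,357), and B at (318,448). A is farther right, so I take A. Slat candidates are the plain one in the trough (388,308), the smaller plain one (386,395) and the orange one (478,381). I take the plain larger one in the trough. Next I'll measure them and make a close crop.

```bash
cat > m.py <<'E'
from h import *
import pickle
t=pickle.load(open("top0.pkl","rb")); s=pickle.load(open("scene0.pkl","rb"))
for n,c in(("top",t),("scene",s)):
    P,R,o=cloud(c); Z=P[...,2]
    def rep(lbl,m):
        q=P[m]; 
        if len(q)<5: print(n,lbl,len(q));return
        r=cv2.minAreaRect(q[:,:2].astype(np.float32)); b=cv2.boxPoints(r)
        print(n,lbl,len(q),"c",np.round(r[0],1),"sz",np.round(r[1],1),"box",np.round(b,0).tolist(),"z",np.round(np.median(q[:,2]),1))
    x,y=P[...,0],P[...,1]
    bench=(x>300)&(x<700)&(y>-350)&(y<300)
    print(n,"bench z",np.median(Z[bench&(abs(Z)<8)]))
    A=(x>330)&(x<480)&(y<-110)&(y>-330)
    rep("A tongue",A&(Z>9)&(Z<20)); rep("A guard/handle",A&(Z>35)); rep("A top",A&(Z>72)&(Z<86))
    J=(x>400)&(x<560)&(y>-100)&(y<260)
    rep("jig base+",J&(Z>7)&(Z<60)); rep("fence",J&(Z>26)&(Z<33.5)); rep("plate",J&(Z>36)&(Z<42))
u0,v0,u1,v1=150,170,440,260
cv2.imwrite("pics/crop.png",np.vstack([cv2.resize(t["image"][v0:v1,u0:u1],(798,248),interpolation=2),cv2.resize(s["image"][155:255,215:375],(798,340),interpolation=2)[:,:]]))
E
python3 m.py
```

```text
top bench z 0.3598047096627397
top A tongue 449 c [ 463.6 -205.8] sz [ 54.6 211.3] box [[405.0, -114.0], [470.0, -315.0], [522.0, -298.0], [457.0, -97.0]] z 16.2
top A guard/handle 138 c [ 468.5 -319.5] sz [22.7 20.5] box [[457.0, -310.0], [458.0, -330.0], [480.0, -329.0], [479.0, -309.0]] z 71.3
top A top 68 c [ 468.6 -319.5] sz [21.8 20.4] box [[457.0, -310.0], [458.0, -330.0], [480.0, -329.0], [479.0, -309.0]] z 77.7
top jig base+ 3727 c [480.5  82.3] sz [159.1 335. ] box [[401.0, 250.0], [401.0, -85.0], [560.0, -85.0], [560.0, 250.0]] z 28.9
top fence 1083 c [532.4  81.8] sz [ 55.2 334.1] box [[505.0, 249.0], [505.0, -85.0], [560.0, -85.0], [560.0, 249.0]] z 30.4
top plate 698 c [541.2 150.3] sz [160.   39.1] box [[519.0, 71.0], [558.0, 70.0], [563.0, 230.0], [524.0, 231.0]] z 39.4
scene bench z -1.3220686123513588
scene A tongue 174 c [ 468.4 -197.8] sz [ 54.1 196.8] box [[412.0, -112.0], [473.0, -300.0], [524.0, -283.0], [464.0, -96.0]] z 15.3
scene A guard/handle 57 c [ 470.4 -315.5] sz [18.1 18.7] box [[461.0, -324.0], [479.0, -325.0], [480.0, -307.0], [462.0, -306.0]] z 61.6
scene A top 19 c [ 471.9 -316.6] sz [18.2 17.2] box [[462.0, -309.0], [464.0, -326.0], [482.0, -324.0], [480.0, -307.0]] z 76.7
scene jig base+ 1665 c [482.3  77.4] sz [351.8 155.5] box [[404.0, -98.0], [560.0, -99.0], [560.0, 253.0], [405.0, 253.0]] z 27.9
scene fence 543 c [534.6  75.8] sz [ 50.5 319.7] box [[509.0, 236.0], [509.0, -84.0], [560.0, -84.0], [560.0, 236.0]] z 29.2
scene plate 269 c [542.  105.8] sz [ 35.9 261.8] box [[524.0, 237.0], [524.0, -25.0], [560.0, -25.0], [560.0, 237.0]] z 38.3
```

View pics/crop.png

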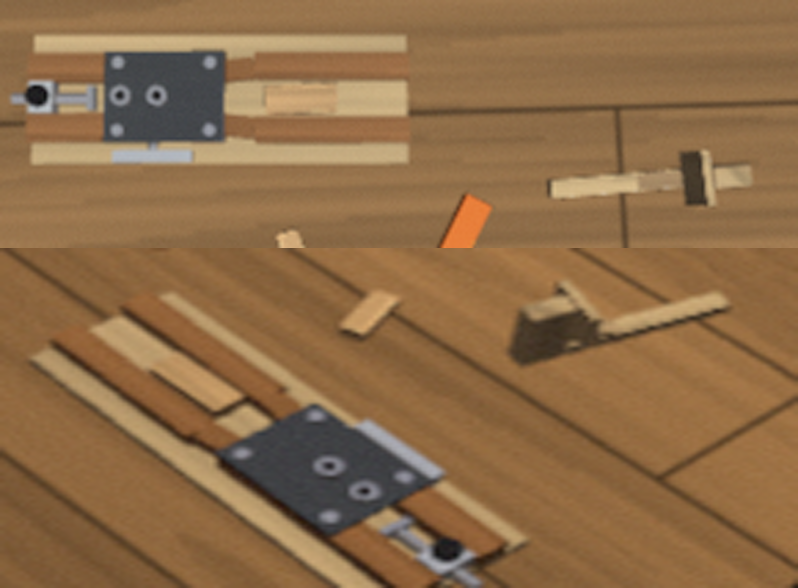

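The crop's top half shows stick A: handle and guard at crop (697,180), tongue tip at crop (550,188), pointing along +y. The lone plain slat in the trough is at crop (300,98). The choice stands. The measuring windows were too tight, so I'll redo them.

```bash
cat > m2.py <<'E'
from h import *
import pickle
for n in("top","scene"):
    c=pickle.load(open(n+"0.pkl","rb"));P,R,o=cloud(c); Z=P[...,2]; x,y=P[...,0],P[...,1]
    hsv=cv2.cvtColor(c["image"],cv2.COLOR_BGR2HSV)
    def rep(lbl,m):
        k,L,st,_=cv2.connectedComponentsWithStats(m.astype(np.uint8))
        if k<2: print(n,lbl,0);return
        m=L==1+st[1:,4].argmax(); q=P[m]
        r=cv2.minAreaRect(q[:,:2].astype(np.float32)); b=cv2.boxPoints(r)
        print(n,lbl,len(q),"c",np.round(r[0],1),"sz",np.round(r[1],1),"box",np.round(b,1).tolist(),"z",np.round(np.median(q[:,2]),1))
        return m
    A=(x>400)&(x<540)&(y<-160)&(y>-420)
    m=rep("A tongue",A&(Z>8)&(Z<18)); rep("A all",A&(Z>8)); rep("A top",A&(Z>70)&(Z<90))
    if m is not None:
        q=P[m]; print("  line fit tongue",np.round(cv2.fitLine(q[:,:2].astype(np.float32),cv2.DIST_HUBER,0,.01,.01).ravel(),3))
    if n=="top":
        q=P[A&(Z>8)]; print(" strips:")
        for y0 in range(-370,-170,12):
            w=A&(Z>8)&(y>=y0)&(y<y0+12)
            if w.any(): print(y0,w.sum(),np.round([x[w].min(),x[w].max(),x[w].mean(),np.median(Z[w]),Z[w].max()],1))
    J=(x>440)&(x<640)&(y>-110)&(y<280)
    rep("jig",J&(Z>6)&(Z<60)); rep("plate",J&(Z>35.5)&(Z<43)&(hsv[...,2]<90)&(y>50)&(y<210)); 
    H,S,V=hsv[...,0],hsv[...,1],hsv[...,2]
    print([ (hsv[v,u].tolist(),np.round(P[v,u],1).tolist()) for u,v in ([(259,205),(285,205),(260,195)] if n=="top" else [(250,193),(240,180)])])
    if n=="top":
        for v in (203,205,207): print(v,[(u,int(V[v,u]),int(S[v,u]),round(float(y[v,u]),0),round(float(Z[v,u]),0)) for u in range(232,300,2)])
        for u in (252,260,268,285): print(u,[(v,int(V[v,u]),int(S[v,u]),round(float(x[v,u]),0),round(float(Z[v,u]),0)) for v in range(188,226)])
E
python3 m2.py
```

```text
top A tongue 244 c [ 474.2 -246.4] sz [16.  83.4] box [[463.79998779296875, -205.3000030517578], [468.5, -288.5], [484.5, -287.6000061035156], [479.79998779296875, -204.3000030517578]] z 14.1
top A all 656 c [ 471.5 -276.5] sz [ 42.5 141.3] box [[437.0, -211.3000030517578], [464.29998779296875, -349.8999938964844], [506.0, -341.70001220703125], [478.70001220703125, -203.10000610351562]] z 30.3
top A top 196 c [ 478.3 -327.7] sz [41.3 38. ] box [[457.6000061035156, -308.79998779296875], [457.70001220703125, -346.79998779296875], [499.0, -346.70001220703125], [498.8999938964844, -308.6000061035156]] z 77.9
  line fit tongue [ 4.60000e-02 -9.99000e-01  4.74125e+02 -2.45627e+02]
 strips:
-358 3 [471.7 480.4 476.8  75.2  75.6]
-346 40 [471.8 487.2 479.5  78.3  81.2]
-334 47 [470.1 487.8 479.4  77.9  80.9]
-322 167 [456.8 499.8 474.7  71.   81.1]
-310 114 [459.6 499.6 484.1  46.2  80.6]
-298 41 [468.6 484.8 476.9  20.8  27.2]
-286 39 [468.7 482.9 476.   14.5  19.5]
-274 35 [469.  483.2 476.4  13.8  16.8]
-262 34 [467.  481.2 473.9  13.8  16.6]
-250 35 [467.4 481.6 474.5  14.1  17.8]
-238 3
[... 8636 characters left out ...]
box [[460.29998779296875, -310.1000061035156], [479.3999938964844, -350.3999938964844], [516.0999755859375, -333.0], [497.0, -292.70001220703125]] z 76.2
  line fit tongue [ 8.90000e-02 -9.96000e-01  4.81464e+02 -2.53846e+02]
scene jig 3799 c [561.4  82.4] sz [334.8 112.4] box [[501.5, -83.69999694824219], [613.7999877929688, -86.19999694824219], [621.2999877929688, 248.5], [509.0, 251.10000610351562]] z 27.5
scene plate 573 c [562.7 121.1] sz [100.3  76.7] box [[522.9000244140625, 72.0], [599.5999755859375, 69.9000015258789], [602.4000244140625, 170.10000610351562], [525.7999877929688, 172.3000030517578]] z 38.3
[([17, 123, 184], [564.8, -1.9, 31.3]), ([18, 105, 187], [551.1, -64.9, 12.9])]
```

Stick A: tip (≈473,−204.5), handle centre (≈481,−332.5), top at z 78, yaw 92.8°. Those agree with the given sizes. The channel line is x≈553.1+0.0263(y+55) from the top camera, with entry at y≈70.3. The slat runs y −26 to 34, top at z 30. The scene camera reads about 5 mm higher in x, so I'll check that with the stick in hand. Now I grasp.

```bash
cat >> h.py <<'E'
def Rt(d,s):  # tool down, tool x = s*d
    x=s*np.array([d[0],d[1],0])/np.hypot(*d[:2]); z=np.array([0,0,-1.]); return np.stack([x,np.cross(z,x),z],1)
D=np.array([-0.049,0.9988,0]); E_=np.array([0.0263,0.99965,0])
E
python3 - <<'E'
from h import *
G=np.array([481.,-332.5,0])+2*D
best=None
for s in(1,-1):
    q=[inverse_kinematics(p,Rt(d,s)) for p,d in((G+[0,0,34],D),(np.array([550,-168,90.]),E_),(np.array([556,0,46.]),E_))]
    print(s,[None if a is None else np.round(a,2).tolist() for a in q])
    if all(a is not None for a in q):
        k=max(abs(a[6]) for a in q)
        if best is None or k<best[0]: best=(k,s)
s=best[1]; print("s",s); open("s.txt","w").write(str(s))
movep(G+[0,0,130],Rt(D,s))
print(movel(G+[0,0,34.5],max_speed=120,guard=12))
clamp(); st=read_state(); print(st["finger_gap"],st["gripper_force"],st["eef_pos"],st["time"])
movel(G+[0,0,34.5+45],max_speed=120)
st=read_state(); print(st["finger_gap"],st["ft_force"],st["time"])
E
```

```text
1 [[0.2, 0.75, 0.44, 1.85, -0.5, 0.65, 0.99], [-0.1, 0.64, 0.42, 1.85, -0.37, 0.73, 0.5], [-0.36, 0.68, 0.36, 1.92, -0.39, 0.61, 0.22]]
-1 [[-0.18, 1.17, 1.22, 1.87, -1.25, 1.14, -1.55], [-0.5, 1.03, 1.22, 1.87, -1.11, 1.12, -2.01], [-0.81, 1.12, 1.22, 1.94, -1.23, 1.11, -2.2]]
s 1
False
16.664879516630407 59.14645850658417 [ 480.99304629 -330.6344026    34.77718625] 4.8833
16.65531067626885 [ 0.5091011  -0.15791222 -1.15892105] 5.4083
```

Run:
```python
from h import *
import pickle
y=-163.5; p=np.array([553.1+2.2+.0263*(y+55),y,80.]); print(p)
movep(p,Rt(E_,1)); wait(.2)
st=read_state(); print(st["eef_pos"],st["time"],st["finger_gap"],st["ft_force"])
ims=[]
for n in("top","scene"):
    c=camera(n); pickle.dump(c,open(n+"1.pkl","wb")); P,R,o=cloud(c); x,y,Z=P[...,0],P[...,1],P[...,2]
    print(n)
    for y0 in range(-120,-20,8):
        w=(x>520)&(x<600)&(y>=y0)&(y<y0+8)&(Z>48)&(Z<70)
        if w.any(): print(y0,w.sum(),np.round([x[w].min(),x[w].max(),x[w].mean(),y[w].max(),np.median(Z[w])],1))
    ims.append(c["image"])
cv2.imwrite("pics/hand.png",np.hstack([cv2.resize(ims[0][150:270,200:360],(400,300)),cv2.resize(ims[1][90:240,150:350],(400,300))]))
```

```text
[ 552.44645 -163.5       80.     ]
[ 552.0113827  -164.61209255   79.92041195] 6.3667 16.7581220444019 [ 0.07092099 -0.08242017 -0.4376882 ]
top
-120 22 [ 544.7  558.2  551.8 -112.    60.8]
-112 28 [ 543.4  558.6  551.2 -104.6   59.6]
-104 27 [543.6 558.8 551.4 -96.1  58.5]
-96 26 [544.  559.  551.5 -88.1  59.5]
-88 30 [544.2 559.2 551.8 -80.2  59.5]
-80 24 [544.4 559.4 551.6 -72.1  59.4]
-72 30 [544.5 559.7 552.3 -64.6  58.7]
-64 26 [544.7 559.9 552.5 -56.   59.5]
-56 29 [545.  560.  552.  -49.   59.5]
-48 31 [545.  560.5 552.7 -40.1  58.9]
-40 1 [546.8 546.8 546.8 -39.9  60.5]
scene
-120 16 [ 548.6  564.6  557.8 -113.1   57.9]
-112 18 [ 549.3  564.8  556.9 -104.3   57.7]
-104 12 [549.4 564.4 557.8 -96.2  58.4]
-96 13 [549.5 565.1 557.8 -88.3  57.4]
-88 12 [549.1 566.3 557.7 -80.5  57.2]
-80 18 [551.1 565.3 559.1 -72.   57.5]
-72 13 [550.2 565.1 559.1 -64.5  57.1]
-64 18 [549.4 565.  557.8 -56.2  56.6]
-56 14 [549.9 566.4 558.1 -48.4  55.9]
-48 13 [549.2 566.2 559.3 -41.8  58.5]
-40 14 [550.6 567.5 558.1 -36.6  56.3]
```

View pics/hand.png

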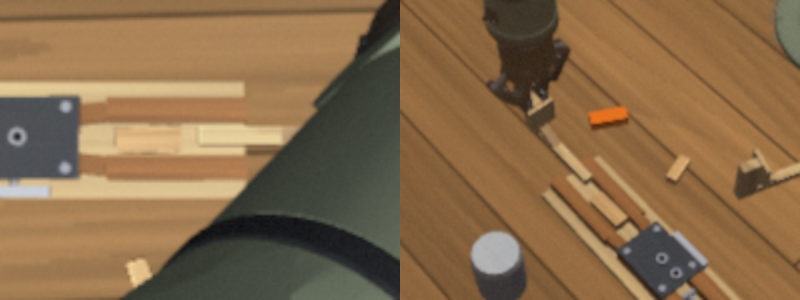

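The picture shows the stick gripped straight over the trough, its tip about 13 mm short of the slat tail. With the known hand pose, the top camera reads about 2.9 mm low in x and the scene camera about 2.9 mm high, so the true channel is about +2.5 on the top line. Now I lower and feed.

```bash
cat >> h.py <<'E'
def jp(y,z,dx=2.6): return np.array([553.1+dx+.0263*(y+55),y,z])
def F(): 
    s=read_state(); return float(s["ft_force"]@E_), s
E
python3 - <<'E'
from h import *
f,s=F(); print("free",f,s["ft_force"],s["eef_pos"],s["time"])
print(movel(jp(-164.5,60),max_speed=80))
print(movel(jp(-164.5,47.0),max_speed=30,guard=5)); f,s=F(); z=s["eef_pos"][2]; print("down",np.round(s["ft_force"],1),s["eef_pos"],s["time"])
zc=max(z,46.9)+.3
for y in(-140,-100,-60,-30,-18):
    g=movel(jp(y,zc),max_speed=50,guard=25); f,s=F()
    print(y,g,"F",round(f,1),np.round(s["ft_force"],1),np.round(s["eef_pos"],1),round(s["finger_gap"],1),s["time"])
    if g: break
E
```

```text
free 0.26222555430406486 [-0.25981621  0.26915292 -0.6343167 ] [ 552.13839271 -164.31364756   79.98228433] 6.4667
False
False
down [-1.  -0.2 -0.8] [ 552.79417268 -164.49875751   46.96918383] 7.45
-140 False F 0.4 [-0.5  0.5 -0.5] [ 553.5 -140.    47.3] 16.6 8.0917
-100 False F -0.5 [-0.1 -0.5 -2. ] [ 554.5 -100.3   47.3] 17.0 9.0417
-60 False F -0.8 [ 0.6 -0.8 -2. ] [555.6 -59.7  47.2] 17.0 9.9917
-30 False F 0.8 [ 0.2  0.8 -0.3] [556.  -29.8  47.1] 16.9 10.7417
-18 False F -0.8 [-0.5 -0.8 -0.5] [556.4 -18.   47.2] 16.8 11.1333
```

Run:
```python
from h import *
a=camera("top"); b=camera("scene")
P,_,_=cloud(a); w=(P[...,2]>60)&(P[...,2]<92)&(abs(P[...,0]-553)<30)&(P[...,1]<60)&(P[...,1]>-80); print(w.sum())
cv2.imwrite("pics/feed.png",np.hstack([cv2.resize(a["image"][160:250,140:300],(400,225),interpolation=2),cv2.resize(b["image"][150:262,210:330],(400,373),interpolation=2)[:225]]) if 0 else np.vstack([cv2.resize(a["image"][165:245,145:305],(600,300),interpolation=2),cv2.resize(b["image"][165:245,200:360],(600,300),interpolation=2)]))
```

```text
0
```

View pics/feed.png

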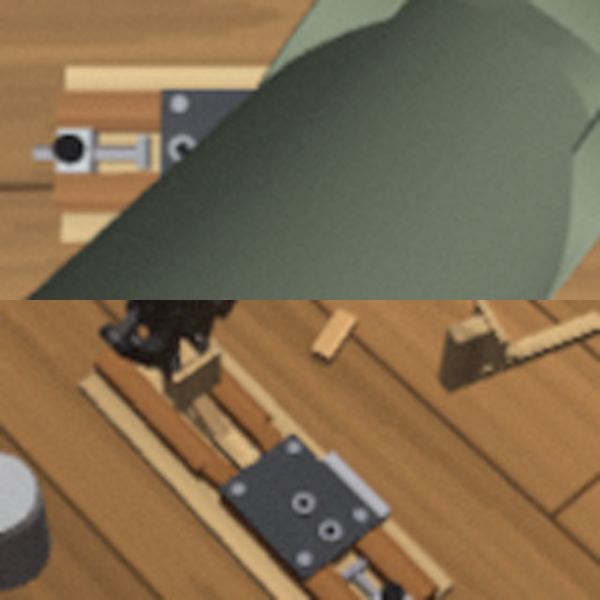

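The slat has gone under the bridge, with the tongue following in the channel at picture (235,440). The stop rod end shows at (150,152) in the top half. The reading at rest has relaxed to about zero, so I'll sense the drag in slow guarded moves.

Run:
```python
from h import *
import pickle
c=pickle.load(open("top0.pkl","rb"));P,R,o=cloud(c)
for u in(184,185,186): print(np.round(plane(R,o,u,205.5,28),1))
for y,g in((-15,4),(-14,7)):
    r=movel(jp(y,47.2),max_speed=6,guard=g); f,s=F()
    print(y,g,r,"F",round(f,1),np.round(s["ft_force"],1),np.round(s["eef_pos"],2),s["time"])
    for _ in range(3): wait(.05); f,s=F(); print("  ",round(f,1))
```

```text
[557.6 179.4  28. ]
[557.5 177.1  28. ]
[557.5 174.8  28. ]
-15 4 True F -1.2 [-0.3 -1.2 -1.5] [556.33 -17.98  47.02] 11.4917
   0.0
   -0.8
   -0.9
-14 7 True F -1.8 [ 0.4 -1.8  0.3] [556.15 -18.02  46.88] 12.0
   -2.2
   -1.8
   -0.9
```

Run:
```python
from h import *
for y,g in((-16,10),(-15,13),(-14,16)):
    r=movel(jp(y,47.2),max_speed=6,guard=g); f,s=F()
    print(y,g,r,"F",round(f,1),np.round(s["ft_force"],1),np.round(s["eef_pos"],2),s["time"])
    if not r: break
for i in range(5):
    y=s["eef_pos"][1]+.3*1
    r=movel(jp(y,47.2),max_speed=6,guard=18); f,s=F(); print(round(f,1),np.round(s["eef_pos"],2),s["time"],r)
```

```text
-16 10 False F -7.7 [-1.8 -7.7  2.8] [556.53 -17.2   47.26] 12.675
-5.1 [556.53 -17.25  47.17] 12.975 False
-5.0 [556.59 -17.2   47.2 ] 13.225 False
-5.1 [556.56 -17.25  47.19] 13.475 False
-5.3 [556.56 -17.21  47.19] 13.725 False
-5.6 [556.55 -17.22  47.2 ] 13.975 False
```

Run:
```python
from h import *
y=-16.5
while y<-8:
    y+=.5
    r=movel(jp(y,47.2),max_speed=8,guard=16); f,s=F()
    print(y,r,round(f,1),round(s["eef_pos"][1],2),np.round(s["ft_force"][[0,2]],1),round(s["time"],2))
    if r or f<-19: break
```

```text
-16.0 False -6.8 -16.67 [-0.9  3.4] 14.24
-15.5 False -8.2 -16.3 [-1.8  2.9] 14.49
-15.0 False -7.8 -15.87 [-1.6  1.7] 14.74
-14.5 False -8.1 -15.36 [-1.   2.6] 14.99
-14.0 False -8.2 -14.87 [-2.   3.3] 15.24
-13.5 False -8.2 -14.36 [-1.4  3.4] 15.49
-13.0 False -8.0 -13.92 [-1.9  3.2] 15.74
-12.5 False -8.2 -13.38 [-1.7  3.2] 15.99
-12.0 False -7.7 -12.87 [-2.3  3. ] 16.24
-11.5 False -8.0 -12.39 [-1.4  2.1] 16.49
-11.0 False -8.7 -11.87 [-1.8  2.7] 16.74
-10.5 False -7.7 -11.37 [-1.5  3.2] 16.99
-10.0 False -8.2 -10.85 [-2.6  3.5] 17.24
-9.5 False -8.2 -10.36 [-1.3  3.5] 17.49
-9.0 False -8.4 -9.9 [-1.   2.9] 17.74
-8.5 False -8.2 -9.35 [-1.5  3. ] 17.99
-8.0 False -8.8 -8.89 [-2.4  3. ] 18.24
```

Steady drag is 8.1 N, so about 23 N in total gives 15 N on the stop. Continue in 0.5 mm steps, then finer after contact.

Run:
```python
from h import *
y=-8.; st=.5; D0=8.1
while y<22 and read_state()["time"]<36:
    y+=st
    r=movel(jp(y,47.2),max_speed=8,guard=14); f,s=F()
    if f<-10: st=.25
    if f<-10 or int(y*2)%4==0: print(y,r,round(f,1),round(s["eef_pos"][1],2),np.round(s["ft_force"][[0,2]],1),round(s["time"],2))
    if r or f<-(D0+14): break
wait(.3); f,s=F(); print("held",f,s["eef_pos"],s["time"],s["finger_gap"])
```

```text
-6.0 False -7.7 -6.91 [-1.8  3.3] 19.24
-4.5 False -11.4 -5.93 [-1.4  4. ] 19.99
-4.25 False -12.2 -5.92 [-3.1  4.6] 20.24
-4.0 False -12.9 -5.85 [-2.   4.4] 20.49
-3.75 False -14.5 -5.85 [-2.8  5.4] 20.74
-3.5 False -15.1 -5.82 [-3.4  6.8] 20.99
-3.25 False -16.5 -5.84 [-2.3  6.8] 21.24
-3.0 False -17.0 -5.81 [-2.9  7.3] 21.49
-2.75 False -17.1 -5.74 [-3.9  7.4] 21.74
-2.5 False -19.7 -5.73 [-3.1  8.8] 21.99
-2.25 False -20.2 -5.7 [-3.6  9. ] 22.24
-2.0 False -22.7 -5.67 [-3.3  9.2] 22.49
held -21.43975745656571 [557.099611    -5.69949434  47.81108054] 22.7917 16.891846346994505
```

Run:
```python
from h import *
y=-2.
while y<-.9:
    y+=.2; r=movel(jp(y,47.2),max_speed=8,guard=8); f,s=F(); print(y,r,round(f,1),round(s["ft_force"][2],1))
    if f<-24 or r: break
for _ in range(3): wait(.25); print(round(F()[0],1))
movel(jp(-25,47.4),max_speed=40); movel(jp(-110,47.6),max_speed=90)
f,s=F(); print(np.round(s["ft_force"],1),s["eef_pos"],s["time"])
movel(jp(-110,85),max_speed=100)
a=camera("top");b=camera("scene")
cv2.imwrite("pics/out.png",np.vstack([cv2.resize(a["image"][165:245,145:305],(600,300),interpolation=2),cv2.resize(b["image"][120:245,160:360],(480,300),interpolation=2)[:, :].repeat(1,0)]) if 0 else cv2.hconcat([cv2.resize(a["image"][150:270,145:305],(400,300),interpolation=2),cv2.resize(b["image"][95:245,160:360],(400,300),interpolation=2)]))
print(read_state()["time"])
```

```text
-1.8 False -22.7 9.4
-1.6 False -24.2 10.1
-23.8
-23.8
-23.8
[ 0.   0.4 -0.7] [ 554.30874839 -109.32244693   47.50034305] 25.8667
26.4917
```

View pics/out.png

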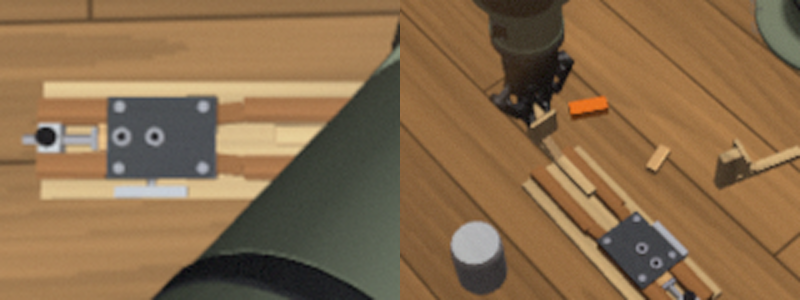

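The trough is empty, the slat's nose shows between the bridge edge (107,138) and the rod end (97,138), and the stick is out. Now I stand it back in its original free spot.

Run:
```python
from h import *
G=np.array([481.,-332.5,0])+2*D
movep(G+[0,0,80],Rt(D,1)); wait(.2)
movel(G+[0,0,45],max_speed=80)
print(movel(G+[0,0,34.6],max_speed=15,guard=4)); s=read_state(); print(s["eef_pos"],s["ft_force"],s["time"])
open_gripper(); wait(.3)
movel(G+[0,0,150],max_speed=120)
movep([300,-500,250],Rt(D,1)); wait(.3)
print(read_state()["time"])
a=camera("top");b=camera("scene")
P,_,_=cloud(a);x,y,Z=P[...,0],P[...,1],P[...,2]
A=(x>400)&(x<540)&(y<-160)&(y>-420)
for l,h in((70,90),(8,18)): w=A&(Z>l)&(Z<h); print(w.sum(),np.round([x[w].mean(),y[w].min(),y[w].max(),np.median(Z[w])],1))
w=(Z>25)&(Z<36)&(abs(x-558)<7)&(y>155)&(y<240); print("beyond bridge y",np.sort(y[w]).round(0)[:30])
cv2.imwrite("pics/end.png",cv2.vconcat([cv2.resize(a["image"][165:265,150:450],(780,260),interpolation=2),cv2.resize(a["image"][185:225,160:280],(780,260),interpolation=2)]))
```

```text
True
[ 480.80515341 -330.43921422   34.76259364] [-0.99332338  0.85638238  9.1743062 ] 28.8667
32.3
195 [ 479.  -345.9 -308.6   77.7]
258 [ 474.6 -318.9 -205.1   14. ]
beyond bridge y [172. 172. 172. 172. 172. 172. 174. 174. 174. 174. 175. 175. 176. 176.
 176. 177. 177. 177. 179. 179. 179. 179. 179. 179. 181. 181. 181. 181.
 181. 182.]
```

View pics/end.png

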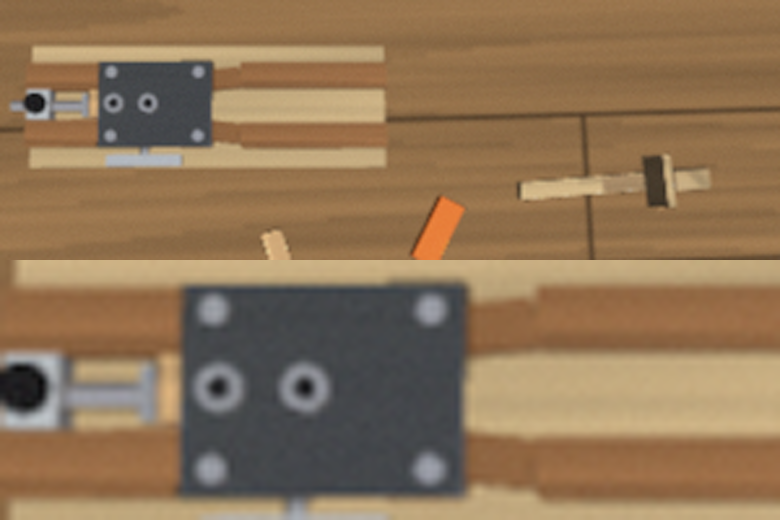

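The slat's nose at (168,388) touches the rod end at (150,390). The stick stands upright on the bench at (658,180), with its top at z 78. Handing in.

```bash
python3 -c "
from workcell import *
print(finish_job())"
```

```text
the job is handed in; nothing more can be done
None
```

The slat is home against the stop rod, seated with about 15 N on the stop (24 N total push less 8 N measured shoe drag); the stick stands on its sole clear of the jig, and the job was handed in at about 32 s.

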